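# Stir the desiccant beads and hold the dryer's dial on its third click

### The arm

A 6-joint arm with a two-finger parallel gripper is mounted at the origin on the work surface. World frame = base frame: x ahead of the robot, y to its left, z up, the work surface at z = 0. Lengths are in m, angles in degrees, forces in N, time in s.
With the tool pointing down it reaches from about 0.375 to 0.9 m from the base axis. Payload 3.1 kg.
Tool frame: the origin (TCP) lies on the front face of the gripper's body, between the roots of the fingers; the fingertips stand 70 mm ahead of it and the grasp point (between the pads) lies 51 mm ahead of it (bot.tip_extent is the distance from the TCP to the fingertips, in m); z points along the fingers, x is the direction in which the jaws open and shut, and the axes are right-handed (so a half turn about z gives the same grasp; the last joint's range is limited). The gripper opens to 87 mm and grips with 3 to 60 N. Pads are 19 mm wide; open, the fingers measure 117 mm over their backs; the gripper's body (75 mm by 190 mm) begins 51 mm behind the grasp point.
Start: joints at [-77.951, 30.224, 82.088, -0, 67.689, -10.227], TCP at [0.237, -0.578, 0.292] pointing down, gripper open.
Joint ranges: [-176.69, 176.69], [-43.24, 126.21], [12.49, 139.97], [-82, 262], [0, 151.66], [-163.58, 163.58]. Speed limits (degrees/s): [159.86, 159.86, 180, 180, 180, 180].

### API

Orientations are given as a 3x3 rotation matrix whose columns are the frame's x, y, z axes.
In Python, from rig import bot, viewer, ticket gives the robot as it stands. The module is installed in compiled form; this text tells all that it offers.
- The arm moves only by the tool arm_command, never from a script. Its argument "targets" is a list of rows, each an object with "rot": the turn, a rotation vector about the tool's x, y, z in degrees, a list of three; "offset": the shift along the tool's x, y, z in cm, a list of three; "gripper": the closure, from 0 (fully open) to 1 (shut). A call has 1 to 8 rows; each row is the pose to reach, as a shift and turn from the pose commanded when the call began, along the tool's axes at that moment; what a row does not reach only later rows make up. A row lasts 1/10 s, in which the tool goes at most 50 mm and 8.59 degrees, less where a joint would pass 70% of its speed; a pose out of reach is approached as far as the arm can. A call with a gripper value outside its range is refused whole. The fingers move at their own pace and stop on an object; the grip force is fixed at half the most. Time passes only in rows, so rows that repeat a pose let the fingers close. It gives the time, the measured TCP pose, the force and the opening at its end, in the units of the state.
- bot.read_state(): the state, without advancing time (a new reading comes with each control period).
- viewer.capture(name): name is "side" or "top" or "wrist"; returns a dict with "frame" (384x512x3 uint8, red, green, blue), "fx", "fy", "cx", "cy" (pixels), "view" (4x4, takes a point from world to camera coordinates). Camera axes: x right, y down, z forward; pixel columns grow to the right and rows downward; lengths in m; the calibration is good to about 2 mm. A picture is of the moment at which its call begins. There is no depth.
- ticket.hand_in(): hands the job in, once; it reports no verdict.
The state is a dict: "time_s": time; "joint_positions": joint angles; "qvel": joint speeds; "tau": joint torques, N m; "position": TCP position; "tcp_rot": TCP orientation; "force": force on the tool from outside, world axes, zero at the start; "moment": the same for the moment, N m; "opening": opening from 0.0 (shut) to 1.0 (fully open).
Only numpy, scipy, OpenCV 4.12 (cv2) and the standard library are available. Lean on these libraries where they do the work, as an engineer would, in place of code of your own. Each camera call takes 0.05 s, during which the arm holds its last target. There are 200 camera calls.

### The job

Refresh the filing cabinet's drying beads: take the stirring rod out of its wooden stand and stir the six beads in the dryer's pot with it until every one of them has been carried about 2 cm or more away from where it first lay, then put the rod back upright in its stand, fully down, and let go of it. Then press the dryer's red dial paddle down with the fingers, past its first and second clicks to the third (the bottom), and hold it there against its spring: it springs back if released, so finish while still holding it down. Keep all the beads in the pot and leave the other desk things where they are.

Things in the scene. Friction and masses are not known exactly. Their poses are not given: they have to be found in the camera images.
- rod_handle (a point): Centre of the blue round handle (24 mm diameter, 65 mm long) of the loose stirring rod (165 mm long, about 120 g), 135 mm above its tip; z runs up the rod. Steel shaft 12 mm thick with a round tip; collar 36 mm wide, 95 to 100 mm above the tip; handle from there up. At the start it stands upright in the stand, collar resting on top, this point 145 mm above the table.
- rod_tip (a point): Lower tip of the same rod, on its axis; 10 mm above the table when the rod is fully home in the stand.
- stand_mouth (a point): Middle of the hole's mouth in the top of the fixed wooden rod stand, an 80 x 80 x 105 mm block; z up, 105 mm above the table. Upright round hole of 20 mm diameter, right through, with a 3 mm chamfer. The stand may be left or right of the dryer.
- pot_floor (a point): Middle of the inner floor of the round steel pot fixed on the grey dryer (fixed, 320 x 240 mm); 51 mm above the table. Inner radius 54 mm at the floor, 61 at the rim, which is 54 mm above this point. Axes are the dryer's: -x to its front, z up, y from the dial towards the pot. The white rear housing, 85 mm high, starts 95 mm behind (+x).
- bead0_center (a point): Centre of a blue desiccant bead, a loose ball of 22 mm diameter, 12 g. The six beads start spread in a ring about 34 mm from the middle of the pot, one layer deep on the floor; the middle is free.
- bead1_center (a point): Centre of an orange desiccant bead, a loose ball of 22 mm diameter, 12 g. The six beads start spread in a ring about 34 mm from the middle of the pot, one layer deep on the floor; the middle is free.
- bead2_center (a point): Centre of a blue desiccant bead, a loose ball of 22 mm diameter, 12 g. The six beads start spread in a ring about 34 mm from the middle of the pot, one layer deep on the floor; the middle is free.
- bead3_center (a point): Centre of an orange desiccant bead, a loose ball of 22 mm diameter, 12 g. The six beads start spread in a ring about 34 mm from the middle of the pot, one layer deep on the floor; the middle is free.
- bead4_center (a point): Centre of a blue desiccant bead, a loose ball of 22 mm diameter, 12 g. The six beads start spread in a ring about 34 mm from the middle of the pot, one layer deep on the floor; the middle is free.
- bead5_center (a point): Centre of an orange desiccant bead, a loose ball of 22 mm diameter, 12 g. The six beads start spread in a ring about 34 mm from the middle of the pot, one layer deep on the floor; the middle is free.
- paddle (a point): Centre of the red crossbar (20 mm diameter, 46 mm long, along the dryer's y) at the end of the dial's arm: press here from above. It lies 95 mm from the axle towards the dryer's front (-x) and turns with the dial: the arm starts 0.42 rad above level, so this point goes along an arc from about 144 mm above the table to about 66 mm at the third click.
- dial (a joint): Angle of the spring-return timer dial (rad), 0 at rest (starts there), growing as the paddle is pressed down. Clicks (detents) at about 0.26, 0.55 and 0.85 (a ridge is felt before each, at 0.11, 0.40 and 0.69), hard stop at 0.87. A spring always pushes it back to rest; pressing needs about 4 to 9 N at the paddle, the most while riding over a ridge.
- rod: The same stirring rod; origin at its tip, z up the rod.
- dial_axle (a point): Middle of the dial's axle (along the dryer's y), 105 mm above the table, 60 mm behind and 175 mm to the -y side of the pot's middle; its x, y, z are the dryer's axes and do not turn with the dial.
- pen_cup: Bystander: black desk cup, 80 mm diameter, 100 mm high; origin under its middle. It stands on the other side of the dryer from the rod stand.
- mug: Bystander: white mug, 80 mm diameter, 90 mm high; origin under its middle.
- jar: Bystander: amber jar, 76 mm diameter, 110 mm high; origin under its middle.
- stapler: Bystander: blue and black stapler, 150 mm long along its y, 42 mm high; origin under its middle.
- stamp: Bystander: wooden hand stamp, 36 mm diameter, 70 mm high; origin under its middle.
- tape: Bystander: tape dispenser, 140 mm long along its x, 80 mm high; origin under its middle.
Things that resemble listed ones, but are neither listed nor needed, are in the scene too. Leave any green or yellow look-alike of the rod alone.

How it is judged:
By the outcome, as a careful person would: the job done as asked, in the order asked, and still so for the second after the job is handed in, while the arm keeps its last pose, push and grip.
It also fails if it takes over 72 s, if anything falls off the work surface, if the arm or the gripper's body presses on something with over 40 N, if the wrist force passes 120 N, or if a joint passes its speed limit or range.

## Working session

There is one attempt and no reset: what is moved stays moved. The work goes in short steps, Python scripts to look and compute and a tool call to move; the robot and the scene stay as the last step left them, time stands still between calls to the robot, and variables do not carry over. Pictures are saved under pics/ and viewed, about 8 in all and at most 12, crops included, and the job is handed in when it is done.

Besides the shell and the picture viewer there is one more tool, called by a JSON object that holds its "name" and its "arguments", one argument or row to a line. arm_command: Moves the arm, as the interface text tells. Its arguments: {"type":"object","properties":{"targets":{"type":"array"}},"required":["targets"]}

```bash
mkdir -p pics
cat > h.py <<'E'
import numpy as np, cv2
from rig import bot, viewer, ticket
def cap(n,save=None):
    d=viewer.capture(n)
    d['frame']=np.asarray(d['frame']); d['view']=np.asarray(d['view'])
    if save: cv2.imwrite('pics/'+save,cv2.cvtColor(d['frame'],cv2.COLOR_RGB2BGR))
    return d
def ray(d,u,v):
    R=d['view'][:3,:3];t=d['view'][:3,3]
    return -R.T@t, R.T@np.array([(u-d['cx'])/d['fx'],(v-d['cy'])/d['fy'],1])
def onz(d,u,v,z):
    o,r=ray(d,u,v); return o+r*(z-o[2])/r[2]
def proj(d,p):
    c=d['view'][:3,:3]@np.asarray(p)+d['view'][:3,3]
    return d['fx']*c[0]/c[2]+d['cx'], d['fy']*c[1]/c[2]+d['cy']
def tri(d1,p1,d2,p2):
    o1,r1=ray(d1,*p1);o2,r2=ray(d2,*p2)
    s=np.linalg.lstsq(np.c_[r1,-r2],o2-o1,rcond=None)[0]
    a=o1+s[0]*r1;b=o2+s[1]*r2
    return (a+b)/2,np.linalg.norm(a-b)
E
python3 - <<'E'
from h import *
a=cap('top','top0.png');b=cap('side','side0.png')
for d in(a,b): print(d['fx'],d['cx'],d['cy'],d['view'].round(4).tolist())
s=bot.read_state();print(s['position'],s['tcp_rot'],s['force'],s['time_s'])
E
```

```text
441.73180184959773 259.1562654600331 184.25191239918425 [[-0.0242, -0.9997, -0.0106, 0.0183], [-0.9874, 0.0255, -0.1561, 0.5081], [0.1563, 0.0067, -0.9877, 1.4454], [0.0, 0.0, 0.0, 1.0]]
394.5843129181812 258.42001556025053 188.93228946275647 [[-0.9982, -0.0583, -0.0115, 0.5068], [-0.0368, 0.7581, -0.6512, 0.1011], [0.0467, -0.6496, -0.7589, 1.115], [0.0, 0.0, 0.0, 1.0]]
[ 0.23683294 -0.57781492  0.29136685] [[ 3.79077391e-01 -9.25364879e-01 -4.14612579e-04]
 [-9.25362957e-01 -3.79077462e-01  1.91712538e-03]
 [-1.93121078e-03 -3.43071762e-04 -9.99998076e-01]] [-0.41291317  0.54499114 -0.07444611] 0.1
```

View pics/top0.png

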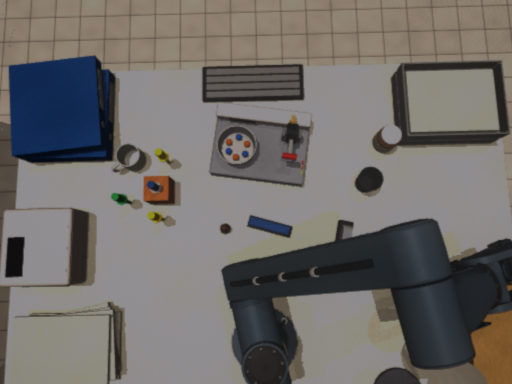

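View pics/side0.png

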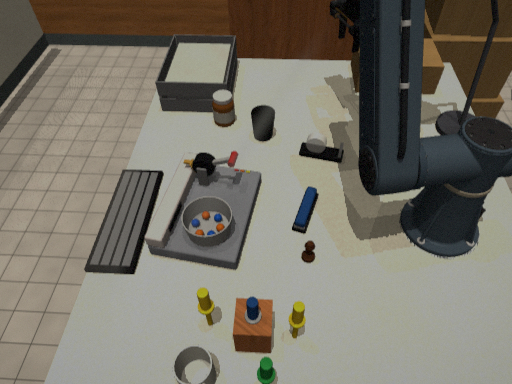

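The top view shows the stand with the blue handle near (155,187), the pot near (238,148), the red paddle near (290,156) and yellow and green look-alikes around the stand. In the side view the handle is at (253,308), the pot at (208,222) and the paddle at (233,159).

Run:
```python
from h import *
a=cap('top');b=cap('side')
def blobs(d,lo,hi,box,mn=4):
    h=cv2.cvtColor(d['frame'],cv2.COLOR_RGB2HSV);m=cv2.inRange(h,lo,hi)
    k=np.zeros_like(m);x0,y0,x1,y1=box;k[y0:y1,x0:x1]=m[y0:y1,x0:x1]
    n,l,s,c=cv2.connectedComponentsWithStats(k)
    return [(c[i].round(1).tolist(),s[i].tolist()) for i in range(1,n) if s[i,4]>=mn]
B=((100,90,40),(130,255,255));O=((3,120,120),(20,255,255));R1=((0,150,90),(4,255,255));R2=((172,150,60),(180,255,255));W=((5,90,50),(20,255,255))
for n,d,hb,pb,rb,sb in(('top',a,(140,170,180,210),(215,125,262,170),(275,140,310,170),(135,170,180,210)),('side',b,(235,285,275,330),(180,195,235,245),(222,148,245,172),(225,290,280,360))):
    print(n)
    for k,c,x in(('handle',B,hb),('stand',W,sb),('blue',B,pb),('or',O,pb),('red',R1,rb),('red2',R2,rb)): print(k,blobs(d,*c,x))
# enlarge crops in one picture
ca=cv2.resize(a['frame'][120:215,130:320],None,fx=4,fy=4,interpolation=cv2.INTER_CUBIC)
cv2.imwrite('pics/crop_top.png',ca[...,::-1])
for z in(.105,.17,.18): print(z,onz(a,157,188,z))
for z in(.051,.105): print('pot',onz(a,238,147,z))
```

```text
top
handle [([150.8, 184.5], [148, 181, 7, 7, 36])]
stand [([156.6, 188.6], [144, 176, 26, 27, 517]), ([165.5, 203.0], [158, 203, 16, 1, 16])]
blue [([238.6, 136.6], [236, 134, 6, 6, 25]), ([228.1, 150.5], [226, 148, 6, 6, 27]), ([244.6, 153.3], [242, 151, 6, 6, 27])]
or [([228.2, 141.0], [226, 139, 5, 5, 21]), ([246.1, 142.8], [244, 141, 5, 5, 21]), ([235.0, 156.0], [233, 154, 5, 5, 21])]
red [([289.2, 155.7], [283, 153, 14, 7, 67])]
red2 []
side
handle [([251.8, 307.4], [247, 297, 11, 23, 192])]
stand [([252.7, 327.7], [233, 298, 40, 55, 1668])]
blue [([217.4, 217.4], [214, 214, 8, 8, 49]), ([195.0, 222.4], [192, 219, 7, 8, 44]), ([210.5, 232.4], [207, 230, 8, 5, 26])]
or [([204.9, 213.9], [202, 211, 7, 7, 36]), ([219.9, 226.4], [216, 223, 8, 7, 40]), ([198.9, 232.0], [195, 230, 8, 5, 32])]
red [([232.1, 157.0], [228, 152, 9, 11, 57])]
red2 []
0.105 [0.49441936 0.33400185 0.105     ]
0.17 [0.48430605 0.31831273 0.17      ]
0.18 [0.48275015 0.31589902 0.18      ]
pot [0.63612621 0.07398403 0.051     ]
pot [0.62278078 0.07107608 0.105     ]
```

View pics/crop_top.png

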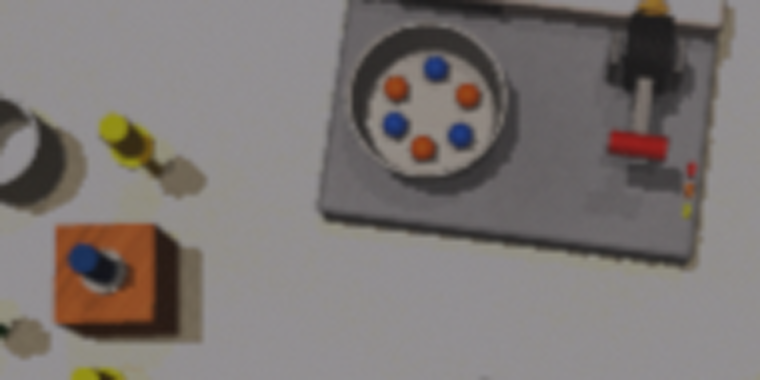

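Run:
```python
from h import *
a=cap('top');b=cap('side')
np.set_printoptions(precision=4,suppress=True)
h=onz(a,151.0,184.5,.1775);print('handle top',h,'->side',proj(b,h),proj(b,[h[0],h[1],.145]))
st=np.array([onz(a,130+u/4,120+v/4,.105) for u,v in((55,225),(155,225),(157,322),(57,325))])-0
print('stand top corners',st,st.mean(0),np.linalg.norm(st[1]-st[0]),np.linalg.norm(st[2]-st[1]))
print('tri side mid-handle', tri(a,(151,184.5),b,(252.2,299)))
bt=np.array([[238.6,136.6],[228.1,150.5],[244.6,153.3],[228.2,141.0],[246.1,142.8],[235.0,156.0]])
P=np.array([onz(a,u,v,.064) for u,v in bt]);print(P)
A=np.c_[2*P[:,:2],np.ones(6)];x=np.linalg.lstsq(A,(P[:,:2]**2).sum(1),rcond=None)[0]
print('beads circle',x[:2],np.sqrt(x[2]+x[:2]@x[:2]),P.mean(0),np.linalg.norm(P[:,:2]-x[:2],axis=1))
rim=onz(a,130+429/4,120+100/4,.105);print('rim',rim,[onz(a,130+u/4,120+100/4,.105)[1] for u in(350,508)])
f0,f1=[onz(a,130+u/4,120+v/4,.045) for u,v in((322,213),(690,264))];d=f1-f0;print('front edge',d,np.linalg.norm(d),'yaw',np.degrees(np.arctan2(-d[0],-d[1])),np.degrees(np.arctan2(d[0],-d[1])))
p=onz(a,289.2,155.7,.150);print('paddle',p,proj(b,[p[0],p[1],.146]),tri(a,(289.2,155.7),b,(232.1,157)))
for yaw in np.radians([5,6,7,8,9]):
    ex=np.array([np.cos(yaw),np.sin(yaw)]);
    for s in(1,-1):
        X=np.array([np.cos(yaw),s*np.sin(yaw)]);Y=np.array([-X[1],X[0]])
        c=x[:2]; print(np.degrees(yaw)*s,c+.06*X-.175*Y-.0867*X)
```

```text
handle top [0.4944 0.335  0.1775] ->side (np.float64(254.22604541582612), np.float64(300.053318391871)) (np.float64(254.53589954167415), np.float64(306.9752864424288))
stand top corners [[0.5339 0.3774 0.105 ]
 [0.5318 0.2964 0.105 ]
 [0.4529 0.2942 0.105 ]
 [0.4525 0.3744 0.105 ]] [0.4928 0.3356 0.105 ] 0.08098478559871762 0.07895610681753369
tri side mid-handle (array([0.4963, 0.3343, 0.1793]), np.float64(0.004402325867510205))
[[0.6688 0.0707 0.064 ]
 [0.6218 0.1067 0.064 ]
 [0.6107 0.0516 0.064 ]
 [0.6545 0.1059 0.064 ]
 [0.6467 0.0458 0.064 ]
 [0.6023 0.0838 0.064 ]]
beads circle [0.6353 0.0767] 0.0339563864300174 [0.6341 0.0774 0.064 ] [0.034  0.0329 0.0352 0.035  0.0329 0.0338]
rim [0.6295 0.0734 0.105 ] [np.float64(0.13786746016256252), np.float64(0.009017307981715593)]
front edge [-0.0514 -0.3078  0.    ] 0.3120380420961798 yaw 9.482970482202608 -9.482970482202608
paddle [ 0.5793 -0.0917  0.15  ] (np.float64(233.87966448114716), np.float64(158.2598792790541)) (array([ 0.5818, -0.0919,  0.1498]), np.float64(0.004676919502686172))
5.0 [ 0.624 -0.1  ]
-5.0 [ 0.5934 -0.0953]
6.000000000000001 [ 0.627  -0.1002]
-6.000000000000001 [ 0.5905 -0.0946]
7.0 [ 0.6301 -0.1003]
-7.0 [ 0.5875 -0.0938]
8.0 [ 0.6332 -0.1003]
-8.0 [ 0.5845 -0.0929]
9.0 [ 0.6363 -0.1004]
-9.0 [ 0.5816 -0.092 ]
```

{"name": "arm_command", "arguments": {
  "targets": [
    {"offset": [-27.7, -45.2, -0.9], "rot": [0, 0, 0], "gripper": 0},
    {"offset": [-27.7, -45.2, -0.9], "rot": [0, 0, 0], "gripper": 0},
    {"offset": [-27.7, -45.2, -0.9], "rot": [0, 0, 0], "gripper": 0},
    {"offset": [-27.7, -45.2, -0.9], "rot": [0, 0, 0], "gripper": 0},
    {"offset": [-27.7, -45.2, -0.9], "rot": [0, 0, 0], "gripper": 0},
    {"offset": [-27.7, -45.2, -0.9], "rot": [0, 0, 0], "gripper": 0},
    {"offset": [-27.7, -45.2, -0.9], "rot": [0, 0, 0], "gripper": 0},
    {"offset": [-27.7, -45.2, -0.9], "rot": [0, 0, 0], "gripper": 0}
  ]
}}

```text
time_s: 1.1
position: [0.4742, -0.254, 0.2993]
tcp_rot: [[0.379, -0.925, 0.0], [-0.925, -0.379, -0.0], [0.001, -0.0, -1.0]]
force: [0.3, -0.2, 0.2]
opening: 1.001
```

```bash
cat >> h.py <<'E'
def off(*ts):
    s=bot.read_state();R=np.array(s['tcp_rot']);p=np.array(s['position'])
    print('t',s['time_s'],'p',p.round(4),'F',np.round(s['force'],1),'open',round(float(s['opening']),3),'xax',R[:,0].round(4),'z',R[:,2].round(4),'q',np.round(s['joint_positions'],1))
    for t in ts: print(t,'->',(R.T@(np.array(t)-p)*100).round(2).tolist())
E
python3 -c "
from h import *
off((.55,.05,.30),(.495,.335,.30))"
```

```text
t 1.1 p [ 0.4742 -0.254   0.2993] F [ 0.3 -0.2  0.2] open 1.001 xax [ 3.788e-01 -9.255e-01  5.000e-04] z [ 4.e-04 -4.e-04 -1.e+00] q [-40.1  23.   94.2  -0.   62.8  27.7]
(0.55, 0.05, 0.3) -> [-25.26, -18.53, -0.08]
(0.495, 0.335, 0.3) -> [-53.72, -24.23, -0.09]
```

{"name": "arm_command", "arguments": {
  "targets": [
    {"offset": [-33, -15, 0], "rot": [0, 0, 0], "gripper": 0},
    {"offset": [-33, -15, 0], "rot": [0, 0, 0], "gripper": 0},
    {"offset": [-33, -15, 0], "rot": [0, 0, 0], "gripper": 0},
    {"offset": [-33, -15, 0], "rot": [0, 0, 0], "gripper": 0},
    {"offset": [-33, -15, 0], "rot": [0, 0, 0], "gripper": 0},
    {"offset": [-33, -15, 0], "rot": [0, 0, 0], "gripper": 0},
    {"offset": [-33, -15, 0], "rot": [0, 0, 0], "gripper": 0},
    {"offset": [-33, -15, 0], "rot": [0, 0, 0], "gripper": 0}
  ]
}}

```text
time_s: 1.9
position: [0.4863, 0.1108, 0.2992]
tcp_rot: [[0.384, -0.923, 0.0], [-0.923, -0.384, 0.001], [-0.001, -0.001, -1.0]]
force: [-0.5, -0.7, -0.8]
opening: 0.996
```

{"name": "arm_command", "arguments": {
  "targets": [
    {"offset": [-20.7, -9.2, -0.1], "rot": [0, 0, 0], "gripper": 0},
    {"offset": [-20.7, -9.2, -0.1], "rot": [0, 0, 0], "gripper": 0},
    {"offset": [-20.7, -9.2, -0.1], "rot": [0, 0, 0], "gripper": 0},
    {"offset": [-20.7, -9.2, -0.1], "rot": [0, 0, 0], "gripper": 0},
    {"offset": [-20.7, -9.2, -0.1], "rot": [0, 0, 0], "gripper": 0},
    {"offset": [-20.7, -9.2, -0.1], "rot": [0, 0, 0], "gripper": 0}
  ]
}}

```text
time_s: 2.5
position: [0.4938, 0.3359, 0.2999]
tcp_rot: [[0.383, -0.924, 0.001], [-0.924, -0.383, 0.001], [-0.001, -0.002, -1.0]]
force: [-0.0, -0.3, -0.3]
opening: 1.004
```

```bash
python3 -c "
from h import *
d=cap('wrist','w1.png')
off((.495,.335,.198))
h=cv2.cvtColor(d['frame'],cv2.COLOR_RGB2HSV);m=cv2.inRange(h,(100,90,40),(130,255,255))
n,l,s,c=cv2.connectedComponentsWithStats(m)
for i in range(1,n):
  if s[i,4]>100: print(c[i],s[i],onz(d,*c[i],.175))
print(proj(d,[.495,.335,.175]),proj(d,[.495,.335,.105]))
"
```

```text
t 2.55 p [0.4936 0.3339 0.2997] F [-0.7 -0.1 -0.1] open 0.998 xax [ 3.816e-01 -9.243e-01  6.000e-04] z [ 1.e-04 -6.e-04 -1.e+00] q [23.4 27.5 85.9 -0.  66.6 90.9]
(0.495, 0.335, 0.198) -> [-0.05, -0.17, 10.17]
[255.82252051 198.38553318] [ 240  173   33   50 1341] [0.50576543 0.34011626 0.175     ]
(np.float64(256.69505841973665), np.float64(215.07962673060035)) (np.float64(256.2368986454611), np.float64(189.36146862190466))
```

View pics/w1.png

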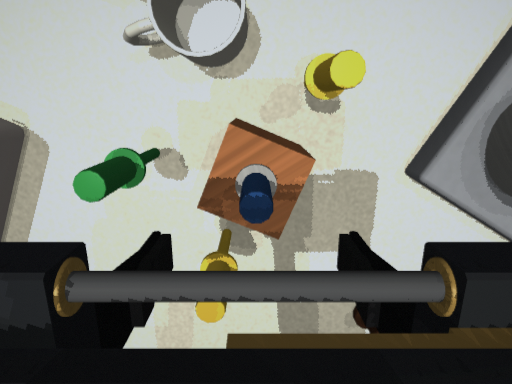

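The wrist view shows the handle top near (256,206), collar near (256,184). That is about 4–6 mm further along −tool y than the top view gave, so I split the difference. The fingers are clear of the look-alikes.

{"name": "arm_command", "arguments": {
  "targets": [
    {"offset": [0, -0.5, 3], "rot": [0, 0, 0], "gripper": 0},
    {"offset": [0, -0.5, 6.5], "rot": [0, 0, 0], "gripper": 0},
    {"offset": [0, -0.5, 9], "rot": [0, 0, 0], "gripper": 0},
    {"offset": [0, -0.5, 10.2], "rot": [0, 0, 0], "gripper": 0},
    {"offset": [0, -0.5, 10.2], "rot": [0, 0, 0], "gripper": 0}
  ]
}}

```text
time_s: 3.05
position: [0.4978, 0.333, 0.1964]
tcp_rot: [[0.377, -0.926, -0.004], [-0.926, -0.377, -0.002], [0.0, 0.004, -1.0]]
force: [-0.0, 0.8, -0.3]
opening: 1.0
```

{"name": "arm_command", "arguments": {
  "targets": [
    {"offset": [0, 0, 0], "rot": [0, 0, 0], "gripper": 1},
    {"offset": [0, 0, 0], "rot": [0, 0, 0], "gripper": 1},
    {"offset": [0, 0, 0], "rot": [0, 0, 0], "gripper": 1},
    {"offset": [0, 0, 0], "rot": [0, 0, 0], "gripper": 1},
    {"offset": [0, 0, 0], "rot": [0, 0, 0], "gripper": 1},
    {"offset": [0, 0, 0], "rot": [0, 0, 0], "gripper": 1},
    {"offset": [0, 0, 0], "rot": [0, 0, 0], "gripper": 1},
    {"offset": [0, 0, 0], "rot": [0, 0, 0], "gripper": 1}
  ]
}}

```text
time_s: 3.85
position: [0.4982, 0.3349, 0.198]
tcp_rot: [[0.379, -0.925, -0.0], [-0.925, -0.379, -0.0], [-0.0, 0.0, -1.0]]
force: [0.0, -0.5, 0.2]
opening: 0.354
```

```bash
python3 -c "
from h import *
off()
a=cap('top')
o,r=None,None
"
```

```text
t 3.85 p [0.4982 0.3349 0.198 ] F [ 0.  -0.5  0.2] open 0.354 xax [ 0.3792 -0.9253 -0.    ] z [-0. -0. -1.] q [23.3 35.1 90.6  0.  54.3 91. ]
```

{"name": "arm_command", "arguments": {
  "targets": [
    {"offset": [0, 0, 0], "rot": [0, 0, 0], "gripper": 1},
    {"offset": [0, 0, 0], "rot": [0, 0, 0], "gripper": 1},
    {"offset": [0, 0, 0], "rot": [0, 0, 0], "gripper": 1},
    {"offset": [0, 0, 0], "rot": [0, 0, 0], "gripper": 1}
  ]
}}

```text
time_s: 4.3
position: [0.4982, 0.3349, 0.198]
tcp_rot: [[0.379, -0.925, -0.0], [-0.925, -0.379, -0.0], [-0.0, 0.0, -1.0]]
force: [-0.4, -0.0, -0.2]
opening: 0.268
```

{"name": "arm_command", "arguments": {
  "targets": [
    {"offset": [0, 0, -2], "rot": [0, 0, 0], "gripper": 1},
    {"offset": [0, 0, -4], "rot": [0, 0, 0], "gripper": 1},
    {"offset": [0, 0, -7], "rot": [0, 0, 0], "gripper": 1},
    {"offset": [0, 0, -10], "rot": [0, 0, 0], "gripper": 1},
    {"offset": [0, 0, -13], "rot": [0, 0, 0], "gripper": 1},
    {"offset": [0, 0, -14], "rot": [0, 0, 0], "gripper": 1}
  ]
}}

```text
time_s: 4.9
position: [0.4994, 0.3353, 0.3413]
tcp_rot: [[0.379, -0.925, 0.006], [-0.925, -0.379, 0.002], [0.0, -0.006, -1.0]]
force: [0.6, 0.4, -0.9]
opening: 0.268
```

```bash
python3 -c "
from h import *
b=cap('side','s2.png');cv2.imwrite('pics/s2c.png',cv2.resize(b['frame'][200:384,150:330,::-1],None,fx=3,fy=3,interpolation=2))
off((.635,.076,.338))
p=np.array(bot.read_state()['position'])
for dz in(-.021,-.051,-.096,-.191): print(dz,proj(b,p+[0,0,dz]))
"
```

```text
t 4.95 p [0.4994 0.3353 0.3414] F [-0.3  0.9  0.2] open 0.268 xax [ 3.791e-01 -9.253e-01  1.000e-04] z [ 0.0059  0.0024 -1.    ] q [23.2 25.3 82.5 -0.  71.8 91. ]
(0.635, 0.076, 0.338) -> [29.14, -2.71, 0.36]
-0.021 (np.float64(249.67118141907625), np.float64(263.6710517618376))
-0.051 (np.float64(250.15038510647847), np.float64(272.2504955654378))
-0.096 (np.float64(250.81347383893402), np.float64(284.1221331727005))
-0.191 (np.float64(252.02889022654045), np.float64(305.8823926814979))
```

View pics/s2c.png

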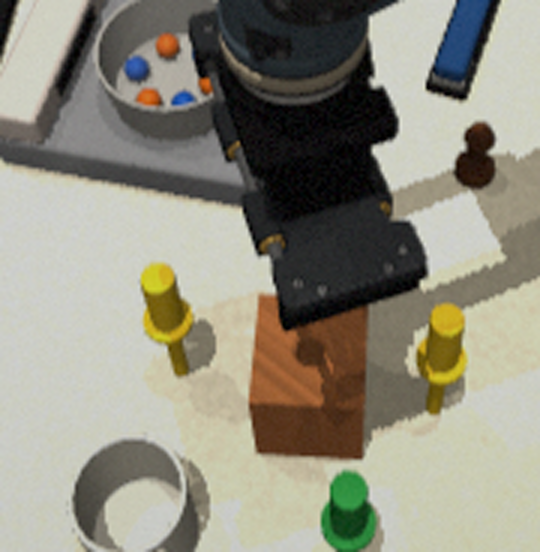

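The side crop shows the rod lifted clear and the empty hole near crop (312,348), which is full-frame (254,316). An opening of 23 mm fits the handle. Next is the pot.

{"name": "arm_command", "arguments": {
  "targets": [
    {"offset": [29.1, -2.7, 0.3], "rot": [0, 0, 0], "gripper": 1},
    {"offset": [29.1, -2.7, 0.3], "rot": [0, 0, 0], "gripper": 1},
    {"offset": [29.1, -2.7, 0.3], "rot": [0, 0, 0], "gripper": 1},
    {"offset": [29.1, -2.7, 0.3], "rot": [0, 0, 0], "gripper": 1},
    {"offset": [29.1, -2.7, 0.3], "rot": [0, 0, 0], "gripper": 1},
    {"offset": [29.1, -2.7, 0.3], "rot": [0, 0, 0], "gripper": 1},
    {"offset": [29.1, -2.7, 0.3], "rot": [0, 0, 0], "gripper": 1},
    {"offset": [29.1, -2.7, 0.3], "rot": [0, 0, 0], "gripper": 1}
  ]
}}

```text
time_s: 5.75
position: [0.6331, 0.0746, 0.3326]
tcp_rot: [[0.377, -0.926, -0.004], [-0.926, -0.377, 0.001], [-0.002, 0.004, -1.0]]
force: [-0.1, 0.6, -1.3]
opening: 0.269
```

```bash
python3 -c "
from h import *
b=cap('side','s3.png');w=cap('wrist','w3.png');a=cap('top')
off((.635,.076,.245))
p=np.array(bot.read_state()['position'])
print('tip proj side',proj(b,p+[0,0,-.188]),'wrist',proj(w,p+[0,0,-.188]),'collar',proj(w,p+[0,0,-.09]))
print('mouth from side',onz(b,254,316,.105)); print('mouth top', )
im=np.hstack([cv2.resize(b['frame'][170:270,150:270],(480,400),interpolation=2),cv2.resize(w['frame'],(320,240)).repeat(1,0)[:0].reshape(0,320,3) if 0 else np.vstack([cv2.resize(w['frame'],(320,240),interpolation=3),cv2.resize(a['frame'][115:185,200:340],(320,160))])])
cv2.imwrite('pics/m3.png',im[...,::-1])
"
```

```text
t 5.9 p [0.6325 0.077  0.334 ] F [ 0.6  0.7 -0.7] open 0.27 xax [ 0.3803 -0.9248 -0.0014] z [-2.5e-03  5.0e-04 -1.0e+00] q [-3.1 28.9 77.4  0.  73.9 64.5]
(0.635, 0.076, 0.245) -> [0.2, -0.21, 8.9]
tip proj side (np.float64(205.95690054459206), np.float64(205.4482084397436)) wrist (np.float64(253.7309194761805), np.float64(191.03180843936295)) collar (np.float64(253.0036018984438), np.float64(234.99390277259045))
mouth from side [0.49617659 0.33743987 0.105     ]
mouth top
```

View pics/m3.png

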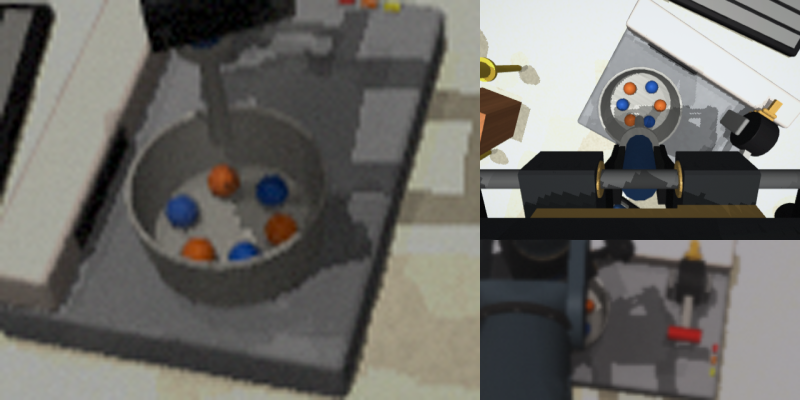

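The rod tip in the side view is near (205,207), against a predicted (206,205), so the rod is upright. I'll cross-check the pot centre from the other views before lowering.

```bash
cat >> h.py <<'E'
def beads(d,box,z=.062,mn=8):
    h=cv2.cvtColor(d['frame'],cv2.COLOR_RGB2HSV);x0,y0,x1,y1=box;out=[]
    for n,lo,hi in(('B',(100,90,40),(130,255,255)),('O',(2,120,80),(20,255,255))):
        m=cv2.inRange(h,lo,hi);k=np.zeros_like(m);k[y0:y1,x0:x1]=m[y0:y1,x0:x1]
        N,l,s,c=cv2.connectedComponentsWithStats(k)
        out+=[(n,c[i].round(1).tolist(),int(s[i,4]),onz(d,*c[i],z)[:2].round(4).tolist()) for i in range(1,N) if s[i,4]>=mn]
    return out
E
python3 -c "
from h import *
b=cap('side');w=cap('wrist')
for d,x in((b,(180,205,235,245)),(w,(195,110,310,205))):
  r=beads(d,x);print(*r,sep='\n');P=np.array([q[3] for q in r]);print('mean',P.mean(0))
off((.635,.076,.245))
"
```

```text
('B', [217.4, 217.4], 49, [0.6147, 0.0509])
('B', [195.0, 222.3], 45, [0.6725, 0.0701])
('B', [210.2, 232.6], 23, [0.6275, 0.1008])
('O', [204.6, 214.4], 39, [0.6506, 0.0427])
('O', [219.7, 226.7], 43, [0.6048, 0.081])
('O', [199.0, 232.1], 33, [0.657, 0.1008])
mean [0.63785    0.07438333]
('B', [275.2, 139.8], 312, [0.6734, 0.0703])
('B', [228.7, 167.8], 299, [0.6257, 0.1055])
('B', [270.8, 194.9], 286, [0.6149, 0.0504])
('O', [240.4, 142.0], 308, [0.6569, 0.104])
('O', [288.5, 169.4], 291, [0.6492, 0.0438])
('O', [240.1, 192.5], 255, [0.6043, 0.0834])
mean [0.6374     0.07623333]
t 6.0 p [0.6328 0.0773 0.3347] F [ 0.7  0.7 -0.9] open 0.268 xax [ 3.810e-01 -9.246e-01 -6.000e-04] z [-1.e-03  2.e-04 -1.e+00] q [-3.1 28.8 77.4  0.  73.9 64.5]
(0.635, 0.076, 0.245) -> [0.21, -0.16, 8.97]
```

{"name": "arm_command", "arguments": {
  "targets": [
    {"offset": [0.2, -0.2, 0], "rot": [0, 0, 0], "gripper": 1},
    {"offset": [0.2, -0.2, 3], "rot": [0, 0, 0], "gripper": 1},
    {"offset": [0.2, -0.2, 6], "rot": [0, 0, 0], "gripper": 1},
    {"offset": [0.2, -0.2, 8], "rot": [0, 0, 0], "gripper": 1},
    {"offset": [0.2, -0.2, 8.7], "rot": [0, 0, 0], "gripper": 1},
    {"offset": [0.2, -0.2, 8.7], "rot": [0, 0, 0], "gripper": 1}
  ]
}}

```text
time_s: 6.6
position: [0.6358, 0.0752, 0.2472]
tcp_rot: [[0.38, -0.925, -0.002], [-0.925, -0.38, 0.0], [-0.001, 0.002, -1.0]]
force: [0.8, -0.5, -1.1]
opening: 0.272
```

```bash
python3 -c "
from h import *
off((.637,.0755,.247))
b=cap('side');
print(*beads(b,(180,205,235,245)),sep='\n')
"
```

```text
t 6.6 p [0.6358 0.0752 0.2472] F [ 0.8 -0.5 -1.1] open 0.272 xax [ 3.797e-01 -9.251e-01 -8.000e-04] z [-1.9e-03  1.0e-04 -1.0e+00] q [-3.2 34.3 82.2 -0.  63.6 64.4]
(0.637, 0.0755, 0.247) -> [0.01, -0.12, 0.02]
('B', [217.5, 217.3], 49, [0.6145, 0.0505])
('B', [195.0, 222.4], 44, [0.6726, 0.0703])
('B', [210.5, 232.5], 27, [0.6266, 0.1005])
('O', [219.3, 226.6], 34, [0.6059, 0.0808])
('O', [199.1, 232.1], 34, [0.6567, 0.1009])
```

{"name": "arm_command", "arguments": {
  "targets": [
    {"offset": [1.1, 0.3, 0], "rot": [0, 0, 0], "gripper": 1},
    {"offset": [2.1, 1.0, 0], "rot": [0, 0, 0], "gripper": 1},
    {"offset": [2.7, 1.6, 0], "rot": [0, 0, 0], "gripper": 1},
    {"offset": [2.5, 2.4, 0], "rot": [0, 0, 0], "gripper": 1},
    {"offset": [1.8, 3.0, 0], "rot": [0, 0, 0], "gripper": 1},
    {"offset": [0.9, 3.4, 0], "rot": [0, 0, 0], "gripper": 1},
    {"offset": [0, 3.5, 0], "rot": [0, 0, 0], "gripper": 1},
    {"offset": [-0.9, 3.4, 0], "rot": [0, 0, 0], "gripper": 1}
  ]
}}

```text
time_s: 7.45
position: [0.6027, 0.0711, 0.2492]
tcp_rot: [[0.38, -0.925, 0.006], [-0.925, -0.38, -0.0], [0.003, -0.006, -1.0]]
force: [4.2, 0.0, -0.1]
opening: 0.267
```

```bash
python3 -c "
from h import *
off((.637,.0755,.247))
b=cap('side');
print(*beads(b,(180,205,235,245)),sep='\n')
"
```

```text
t 7.45 p [0.6027 0.0711 0.2492] F [ 4.2  0.  -0.1] open 0.267 xax [ 0.3796 -0.9252  0.0026] z [ 6.1e-03 -3.0e-04 -1.0e+00] q [-3.8 31.6 87.4  0.  60.6 63.9]
(0.637, 0.0755, 0.247) -> [0.9, -3.33, 0.24]
('B', [195.0, 222.2], 44, [0.6726, 0.0698])
('B', [224.8, 223.5], 34, [0.5925, 0.07])
('B', [210.4, 232.5], 25, [0.6268, 0.1007])
('O', [204.9, 211.9], 43, [0.6513, 0.0341])
('O', [218.4, 228.8], 30, [0.6075, 0.088])
('O', [199.0, 232.1], 33, [0.657, 0.1008])
```

The first bead slid between rod and wall, where I read about 4 N. I'll come from behind it at a larger radius.

{"name": "arm_command", "arguments": {
  "targets": [
    {"offset": [0.7, -1.0, 0], "rot": [0, 0, 0], "gripper": 1},
    {"offset": [1.8, -0.6, 0], "rot": [0, 0, 0], "gripper": 1},
    {"offset": [2.3, 0.3, 0], "rot": [0, 0, 0], "gripper": 1},
    {"offset": [1.6, 0.5, 0], "rot": [0, 0, 0], "gripper": 1},
    {"offset": [0.8, 0.6, 0], "rot": [0, 0, 0], "gripper": 1},
    {"offset": [-0.1, 0.5, 0], "rot": [0, 0, 0], "gripper": 1},
    {"offset": [-0.9, 0.2, 0], "rot": [0, 0, 0], "gripper": 1},
    {"offset": [-1.6, -0.3, 0], "rot": [0, 0, 0], "gripper": 1}
  ]
}}

```text
time_s: 8.3
position: [0.5995, 0.0872, 0.2492]
tcp_rot: [[0.379, -0.925, 0.005], [-0.925, -0.379, 0.0], [0.002, -0.005, -1.0]]
force: [4.7, -1.3, -0.9]
opening: 0.266
```

```bash
python3 -c "
from h import *
off((.637,.0755,.247))
b=cap('side','s5.png');
print(*beads(b,(180,205,235,245)),sep='\n')
w=cap('wrist')
print(*beads(w,(150,80,350,300)),sep='\n')
"
```

```text
t 8.3 p [0.5995 0.0872 0.2492] F [ 4.7 -1.3 -0.9] open 0.266 xax [ 0.3792 -0.9253  0.0017] z [ 5.1e-03  2.0e-04 -1.0e+00] q [-2.3 31.6 87.6  0.  60.6 65.4]
(0.637, 0.0755, 0.247) -> [2.5, -3.02, 0.24]
('B', [194.9, 222.3], 43, [0.6728, 0.07])
('B', [221.7, 227.8], 12, [0.5992, 0.0844])
('B', [209.2, 232.7], 24, [0.6298, 0.1013])
('O', [204.5, 212.0], 38, [0.6522, 0.0345])
('O', [199.0, 232.1], 33, [0.657, 0.1008])
('B', [309.9, 120.6], 568, [0.6733, 0.0702])
('B', [247.5, 152.9], 528, [0.6296, 0.1073])
('B', [242.3, 193.5], 116, [0.5954, 0.0983])
('B', [254.7, 244.3], 2508, [0.5554, 0.0704])
('O', [263.7, 123.6], 550, [0.6568, 0.104])
('O', [337.2, 161.8], 521, [0.6513, 0.0346])
('O', [234.5, 175.2], 511, [0.6077, 0.1104])
('O', [189.3, 280.1], 200, [0.499, 0.113])
('O', [319.4, 278.5], 222, [0.5464, 0.0017])
```

{"name": "arm_command", "arguments": {
  "targets": [
    {"offset": [-0.4, -0.4, 0], "rot": [0, 0, 0], "gripper": 1},
    {"offset": [-0.9, -1.1, 0], "rot": [0, 0, 0], "gripper": 1},
    {"offset": [-1.3, -1.8, 0], "rot": [0, 0, 0], "gripper": 1},
    {"offset": [-1.5, -2.6, 0], "rot": [0, 0, 0], "gripper": 1},
    {"offset": [-1.5, -3.5, 0], "rot": [0, 0, 0], "gripper": 1},
    {"offset": [-1.4, -4.3, 0], "rot": [0, 0, 0], "gripper": 1},
    {"offset": [-1.0, -5.1, 0], "rot": [0, 0, 0], "gripper": 1},
    {"offset": [-0.6, -5.8, 0], "rot": [0, 0, 0], "gripper": 1}
  ]
}}

```text
time_s: 9.2
position: [0.6462, 0.1139, 0.2462]
tcp_rot: [[0.38, -0.925, -0.012], [-0.925, -0.38, -0.0], [-0.004, 0.011, -1.0]]
force: [-4.4, -1.4, -0.7]
opening: 0.264
```

```bash
python3 -c "
from h import *
off((.637,.0755,.247))
b=cap('side','s6.png');
print(*beads(b,(180,200,235,245)),sep='\n')
w=cap('wrist','w6.png')
print(*[x for x in beads(w,(130,60,400,300)) if x[2]>80],sep='\n')
"
```

```text
t 9.2 p [0.6462 0.1139 0.2462] F [-4.4 -1.4 -0.7] open 0.264 xax [ 0.3796 -0.9251 -0.0043] z [-1.190e-02 -2.000e-04 -9.999e-01] q [ 0.3 35.7 79.4 -0.  65.5 68. ]
(0.637, 0.0755, 0.247) -> [3.2, 2.31, -0.07]
('B', [195.0, 223.7], 27, [0.6719, 0.0746])
('B', [221.4, 228.5], 11, [0.5998, 0.0864])
('O', [193.3, 230.7], 26, [0.6726, 0.0972])
('B', [257.1, 179.6], 507, [0.6583, 0.1157])
('B', [313.5, 183.8], 522, [0.673, 0.0701])
('B', [254.5, 247.9], 2153, [0.5992, 0.0939])
('O', [281.6, 169.2], 503, [0.6743, 0.1001])
('O', [232.8, 211.3], 86, [0.6241, 0.1245])
('O', [339.8, 221.3], 495, [0.6511, 0.0344])
('O', [189.3, 280.1], 196, [0.5462, 0.1374])
('O', [318.8, 277.3], 238, [0.5943, 0.0278])
```

{"name": "arm_command", "arguments": {
  "targets": [
    {"offset": [0.4, -0.4, 0], "rot": [0, 0, 0], "gripper": 1},
    {"offset": [1.1, -0.9, 0], "rot": [0, 0, 0], "gripper": 1},
    {"offset": [1.9, -1.2, 0], "rot": [0, 0, 0], "gripper": 1},
    {"offset": [2.7, -1.4, 0], "rot": [0, 0, 0], "gripper": 1},
    {"offset": [3.5, -1.4, 0], "rot": [0, 0, 0], "gripper": 1},
    {"offset": [4.3, -1.2, 0], "rot": [0, 0, 0], "gripper": 1},
    {"offset": [5.1, -0.9, 0], "rot": [0, 0, 0], "gripper": 1},
    {"offset": [5.8, -0.4, 0], "rot": [0, 0, 0], "gripper": 1}
  ]
}}

```text
time_s: 10.1
position: [0.674, 0.0629, 0.2477]
tcp_rot: [[0.377, -0.926, -0.003], [-0.926, -0.377, 0.006], [-0.007, 0.001, -1.0]]
force: [-4.3, 6.7, 1.2]
opening: 0.267
```

```bash
python3 -c "
from h import *
off((.637,.0755,.247))
b=cap('side','s7.png');
print(*beads(b,(180,200,235,245)),sep='\n')
w=cap('wrist','w7.png')
print(*[x for x in beads(w,(130,60,400,300)) if x[2]>80],sep='\n')
"
```

```text
t 10.1 p [0.674  0.0629 0.2477] F [-4.3  6.7  1.2] open 0.267 xax [ 0.3775 -0.926  -0.0069] z [-0.0032  0.0062 -1.    ] q [-4.2 37.  76.3  0.4 66.8 63.5]
(0.637, 0.0755, 0.247) -> [-2.56, 2.95, 0.09]
('B', [195.1, 216.6], 15, [0.6755, 0.0513])
('B', [221.1, 228.2], 8, [0.6005, 0.0858])
('B', [194.3, 231.5], 21, [0.6695, 0.0995])
('O', [204.7, 212.2], 32, [0.6516, 0.0351])
('O', [191.2, 223.4], 46, [0.682, 0.0741])
('B', [206.5, 176.1], 519, [0.6703, 0.1058])
('B', [270.4, 201.7], 494, [0.6699, 0.0469])
('B', [254.2, 250.3], 1912, [0.622, 0.0425])
('O', [245.4, 178.9], 488, [0.6805, 0.0743])
('O', [174.5, 222.2], 489, [0.6204, 0.1178])
('O', [281.0, 221.4], 130, [0.6567, 0.0312])
('O', [189.3, 279.9], 201, [0.5714, 0.087])
('O', [318.8, 277.6], 255, [0.6192, -0.0231])
```

{"name": "arm_command", "arguments": {
  "targets": [
    {"offset": [0.4, 0.4, 0], "rot": [0, 0, 0], "gripper": 1},
    {"offset": [0.8, 1.1, 0], "rot": [0, 0, 0], "gripper": 1},
    {"offset": [1.1, 1.9, 0], "rot": [0, 0, 0], "gripper": 1},
    {"offset": [1.3, 2.7, 0], "rot": [0, 0, 0], "gripper": 1},
    {"offset": [1.3, 3.6, 0], "rot": [0, 0, 0], "gripper": 1},
    {"offset": [1.1, 4.4, 0], "rot": [0, 0, 0], "gripper": 1},
    {"offset": [0.7, 5.1, 0], "rot": [0, 0, 0], "gripper": 1},
    {"offset": [0.2, 5.8, 0], "rot": [0, 0, 0], "gripper": 1}
  ]
}}

```text
time_s: 11.0
position: [0.6233, 0.038, 0.2489]
tcp_rot: [[0.379, -0.925, 0.005], [-0.925, -0.379, 0.001], [0.001, -0.005, -1.0]]
force: [0.8, 3.6, 0.2]
opening: 0.273
```

```bash
python3 -c "
from h import *
off((.637,.0755,.247))
b=cap('side','s8.png');
print(*beads(b,(180,200,235,245)),sep='\n')
w=cap('wrist','w8.png')
print(*[x for x in beads(w,(130,60,400,300)) if x[2]>80],sep='\n')
"
```

```text
t 11.0 p [0.6233 0.038  0.2489] F [0.8 3.6 0.2] open 0.273 xax [ 0.3788 -0.9255  0.001 ] z [ 0.0054  0.0011 -1.    ] q [-6.8 32.9 84.8  0.1 62.  60.9]
(0.637, 0.0755, 0.247) -> [-2.95, -2.69, 0.2]
('B', [199.0, 214.1], 46, [0.6661, 0.0423])
('B', [221.2, 228.2], 10, [0.6003, 0.0856])
('B', [194.3, 231.4], 22, [0.6697, 0.0992])
('O', [191.5, 223.2], 51, [0.6813, 0.0736])
('B', [200.1, 107.4], 599, [0.6706, 0.106])
('B', [270.3, 142.5], 539, [0.6662, 0.0427])
('B', [184.2, 197.1], 503, [0.5947, 0.0933])
('B', [254.4, 242.4], 2675, [0.5785, 0.0211])
('O', [241.4, 110.2], 576, [0.6812, 0.0744])
('O', [166.5, 158.9], 543, [0.6207, 0.1179])
('O', [271.0, 177.7], 454, [0.639, 0.0306])
('O', [189.3, 280.5], 199, [0.5201, 0.0627])
('O', [319.0, 278.1], 235, [0.5681, -0.048])
```

Five beads have moved 2.8–4.7 cm, but one orange bead only about 1.7 cm. I'll push that one again from behind.

{"name": "arm_command", "arguments": {
  "targets": [
    {"offset": [-1.2, -1.4, 0], "rot": [0, 0, 0], "gripper": 1},
    {"offset": [-0.9, -2.8, 0], "rot": [0, 0, 0], "gripper": 1},
    {"offset": [0.3, -2.8, 0], "rot": [0, 0, 0], "gripper": 1},
    {"offset": [1.3, -2.7, 0], "rot": [0, 0, 0], "gripper": 1},
    {"offset": [1.2, -1.8, 0], "rot": [0, 0, 0], "gripper": 1},
    {"offset": [0.9, -1.0, 0], "rot": [0, 0, 0], "gripper": 1},
    {"offset": [0.4, -0.2, 0], "rot": [0, 0, 0], "gripper": 1},
    {"offset": [-0.2, 0.4, 0], "rot": [0, 0, 0], "gripper": 1}
  ]
}}

```text
time_s: 11.9
position: [0.6161, 0.0379, 0.2479]
tcp_rot: [[0.379, -0.926, -0.001], [-0.926, -0.379, -0.0], [-0.0, 0.001, -1.0]]
force: [-0.6, -0.4, -1.0]
opening: 0.267
```

```bash
python3 -c "
from h import *
off((.637,.0755,.247))
b=cap('side','s9.png');
print(*beads(b,(180,200,235,245)),sep='\n')
w=cap('wrist','w9.png')
print(*[x for x in beads(w,(130,60,400,300)) if x[2]>80],sep='\n')
"
```

```text
t 11.9 p [0.6161 0.0379 0.2479] F [-0.6 -0.4 -1. ] open 0.267 xax [ 3.786e-01 -9.256e-01 -3.000e-04] z [-1.3e-03 -2.0e-04 -1.0e+00] q [-6.8 32.6 85.7 -0.  61.8 60.9]
(0.637, 0.0755, 0.247) -> [-2.69, -3.36, 0.09]
('B', [215.2, 217.3], 49, [0.6208, 0.0511])
('B', [221.1, 228.1], 9, [0.6005, 0.0853])
('B', [194.3, 231.5], 21, [0.6695, 0.0995])
('O', [223.1, 218.2], 26, [0.5991, 0.0527])
('O', [191.6, 223.3], 49, [0.6812, 0.0739])
('B', [203.6, 98.5], 618, [0.6707, 0.1059])
('B', [237.7, 179.7], 401, [0.6192, 0.0565])
('B', [187.3, 189.6], 515, [0.5948, 0.0933])
('B', [254.5, 241.7], 2743, [0.5718, 0.0216])
('O', [245.3, 101.3], 594, [0.6812, 0.0744])
('O', [169.6, 150.7], 559, [0.6208, 0.1179])
('O', [224.7, 199.7], 282, [0.5985, 0.0604])
('O', [189.3, 280.1], 201, [0.5131, 0.0631])
('O', [319.0, 277.8], 234, [0.561, -0.0474])
```

Every bead has now been tracked to at least 3.7 cm from its start. Next I lift straight out and return to the stand.

{"name": "arm_command", "arguments": {
  "targets": [
    {"offset": [0, 0, -2], "rot": [0, 0, 0], "gripper": 1},
    {"offset": [0, 0, -4], "rot": [0, 0, 0], "gripper": 1},
    {"offset": [0, 0, -7], "rot": [0, 0, 0], "gripper": 1},
    {"offset": [0, 0, -10], "rot": [0, 0, 0], "gripper": 1},
    {"offset": [0, 0, -10], "rot": [0, 0, 0], "gripper": 1},
    {"offset": [0, 0, -10], "rot": [0, 0, 0], "gripper": 1}
  ]
}}

```text
time_s: 12.6
position: [0.6177, 0.0382, 0.3485]
tcp_rot: [[0.379, -0.925, 0.001], [-0.925, -0.379, -0.0], [0.001, -0.001, -1.0]]
force: [-0.2, -0.2, -1.3]
opening: 0.27
```

```bash
python3 -c "
from h import *
off((.4982,.335,.345))
w=cap('wrist')
print(*[x for x in beads(w,(130,60,400,235)) if x[2]>80],sep='\n')
"
```

```text
t 12.6 p [0.6177 0.0382 0.3485] F [-0.2 -0.2 -1.3] open 0.27 xax [ 3.794e-01 -9.252e-01  8.000e-04] z [ 1.4e-03 -3.0e-04 -1.0e+00] q [-6.8 26.5 79.2 -0.  74.2 60.9]
(0.4982, 0.335, 0.345) -> [-32.0, -0.2, 0.32]
('B', [215.2, 102.0], 326, [0.6709, 0.1058])
('B', [234.1, 160.5], 276, [0.619, 0.0637])
('B', [202.3, 170.1], 284, [0.5948, 0.0933])
('B', [254.5, 222.2], 1011, [0.5586, 0.0139])
('O', [245.7, 104.2], 314, [0.6813, 0.0744])
('O', [189.6, 140.6], 297, [0.621, 0.1178])
('O', [221.4, 178.4], 272, [0.5939, 0.0696])
```

{"name": "arm_command", "arguments": {
  "targets": [
    {"offset": [-32, -0.2, 0.2], "rot": [0, 0, 0], "gripper": 1},
    {"offset": [-32, -0.2, 0.2], "rot": [0, 0, 0], "gripper": 1},
    {"offset": [-32, -0.2, 0.2], "rot": [0, 0, 0], "gripper": 1},
    {"offset": [-32, -0.2, 0.2], "rot": [0, 0, 0], "gripper": 1},
    {"offset": [-32, -0.2, 0.2], "rot": [0, 0, 0], "gripper": 1},
    {"offset": [-32, -0.2, 0.2], "rot": [0, 0, 0], "gripper": 1},
    {"offset": [-32, -0.2, 0.2], "rot": [0, 0, 0], "gripper": 1},
    {"offset": [-32, -0.2, 0.2], "rot": [0, 0, 0], "gripper": 1}
  ]
}}

```text
time_s: 13.45
position: [0.4956, 0.3375, 0.3438]
tcp_rot: [[0.384, -0.923, -0.004], [-0.923, -0.384, -0.001], [-0.001, 0.004, -1.0]]
force: [-0.2, -0.5, -0.8]
opening: 0.269
```

{"name": "arm_command", "arguments": {
  "targets": [
    {"offset": [0, 0, 0], "rot": [0, 0, 0], "gripper": 1},
    {"offset": [0, 0, 0], "rot": [0, 0, 0], "gripper": 1},
    {"offset": [0, 0, 0], "rot": [0, 0, 0], "gripper": 1},
    {"offset": [0, 0, 0], "rot": [0, 0, 0], "gripper": 1}
  ]
}}

```text
time_s: 13.85
position: [0.4989, 0.3337, 0.3459]
tcp_rot: [[0.377, -0.926, -0.0], [-0.926, -0.377, -0.0], [0.0, 0.0, -1.0]]
force: [-0.4, -1.0, -1.1]
opening: 0.27
```

```bash
python3 -c "
from h import *
off((.4982,.335,.198))
w=cap('wrist','w10.png');b=cap('side','s10.png')
p=np.array(bot.read_state()['position'])
for d in(w,b):print('tip',proj(d,p+[0,0,-.188]),'mouth(.497,.336)',proj(d,[.497,.336,.105]))
im=np.hstack([cv2.resize(w['frame'][100:260,160:360],(500,400),interpolation=2),cv2.resize(b['frame'][270:350,220:280],(300,400),interpolation=2)])
cv2.imwrite('pics/m10.png',im[...,::-1])
"
```

```text
t 13.85 p [0.4989 0.3337 0.3459] F [-0.4 -1.  -1.1] open 0.27 xax [ 3.773e-01 -9.261e-01  2.000e-04] z [-2.e-04 -2.e-04 -1.e+00] q [23.1 25.1 82.1 -0.  72.8 91. ]
(0.4982, 0.335, 0.198) -> [-0.15, 0.01, 14.79]
tip (np.float64(254.10249526582427), np.float64(191.92937954572523)) mouth(.497,.336) (np.float64(251.76851645363274), np.float64(179.1663196883391))
tip (np.float64(252.3255389164027), np.float64(303.71009706891095)) mouth(.497,.336) (np.float64(253.6585722598886), np.float64(315.3259542971884))
```

View pics/m10.png

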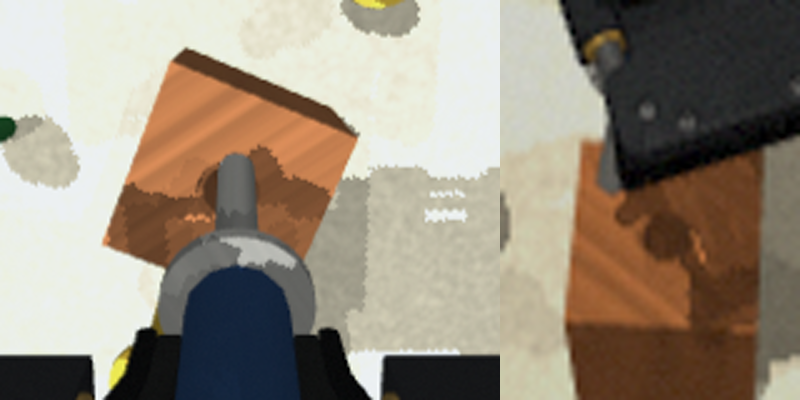

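The rod has tilted in the grip about the jaw axis. In the wrist view the tip is near (254,165), expected (254,192). In the side view it is near (242,308), expected (252,304). I'll triangulate the tip and the hole and tilt the tool to compensate.

```bash
python3 -c "
from h import *
w=cap('wrist');b=cap('side')
s=bot.read_state();R=np.array(s['tcp_rot']);p=np.array(s['position'])
for wv in((254,163),(254,166)):
  for bs in ((241.6,308),(242,306)):
    t,e=tri(w,wv,b,bs);print('tip',t,e,'tool',(R.T@(t-p)*100).round(2))
print('hole',tri(w,(160+213/2.5,100+190/2.5),b,(253,317.6)))
# collar centre in wrist: visible ellipse top edge
g=p+R@[0,0,.051]
for a in(0,5,8,10,12,14):
  ax=R@[0,-np.sin(np.radians(a)),np.cos(np.radians(a))]
  # grip is 10.. : grasp point 137 above tip
  c=g+ax*.037; t=g+ax*.137; print(a,'collar',np.round(proj(w,c),1),'tip w',np.round(proj(w,t),1),'side',np.round(proj(b,t),1))
"
```

```text
tip [0.5206932 0.3433709 0.1546242] 0.0017232177703256609 tool [ 1.000e-02 -2.380e+00  1.916e+01]
tip [0.52075078 0.34311401 0.16183759] 0.0044108169491774984 tool [ 0.03 -2.38 18.43]
tip [0.51958177 0.34319317 0.1560124 ] 0.0007714877736792912 tool [-0.02 -2.27 19.02]
tip [0.51965722 0.34289984 0.16301351] 0.001972273428302649 tool [ 1.000e-02 -2.270e+00  1.832e+01]
hole (array([0.49819599, 0.34379751, 0.11077542]), np.float64(0.001077433921898027))
0 collar [254.  236.9] tip w [254.1 191.9] side [252.4 303.9]
5 collar [254.  231.8] tip w [254.1 178.6] side [246.8 305.6]
8 collar [254.  228.8] tip w [254.1 170.6] side [243.4 306.5]
10 collar [254.  226.9] tip w [254.1 165.2] side [241.1 307.1]
12 collar [254.  224.9] tip w [254.1 159.9] side [238.9 307.6]
14 collar [254. 223.] tip w [254.1 154.5] side [236.6 308.1]
```

{"name": "arm_command", "arguments": {
  "targets": [
    {"offset": [0, -0.4, 0], "rot": [-5, 0, 0], "gripper": 1},
    {"offset": [0, -0.8, 0.1], "rot": [-9.5, 0, 0], "gripper": 1},
    {"offset": [0, -0.8, 0.1], "rot": [-9.5, 0, 0], "gripper": 1},
    {"offset": [0, -0.8, 0.1], "rot": [-9.5, 0, 0], "gripper": 1}
  ]
}}

```text
time_s: 14.45
position: [0.5058, 0.3378, 0.3446]
tcp_rot: [[0.379, -0.913, -0.152], [-0.925, -0.374, -0.062], [-0.0, 0.164, -0.986]]
force: [-0.7, -0.1, -1.4]
opening: 0.266
```

```bash
python3 -c "
from h import *
w=cap('wrist','w11.png');b=cap('side','s11.png');off()
s=bot.read_state();R=np.array(s['tcp_rot']);p=np.array(s['position']);g=p+R[:,2]*.051;print('g',g)
t=g-[0,0,.137]
for d in(w,b):print('tip',proj(d,t),'mouth(.4982,.335)',proj(d,[.4982,.335,.105]))
im=np.hstack([cv2.resize(w['frame'][100:260,160:360],(500,400),interpolation=2),cv2.resize(b['frame'][270:350,220:280],(300,400),interpolation=2)])
cv2.imwrite('pics/m11.png',im[...,::-1])
"
```

```text
t 14.55 p [0.5051 0.3377 0.3451] F [-0.9  0.1 -0.4] open 0.271 xax [ 0.3791 -0.9253 -0.    ] z [-0.1523 -0.0624 -0.9864] q [23.2 29.1 75.6  0.2 84.7 90.9]
g [0.49733334 0.33453939 0.29476008]
tip (np.float64(254.43432186396703), np.float64(167.34160995848774)) mouth(.4982,.335) (np.float64(254.33358759678177), np.float64(147.5962297764066))
tip (np.float64(253.00520662938547), np.float64(304.0189889195014)) mouth(.4982,.335) (np.float64(253.1278873398843), np.float64(314.8435092073319))
```

View pics/m11.png

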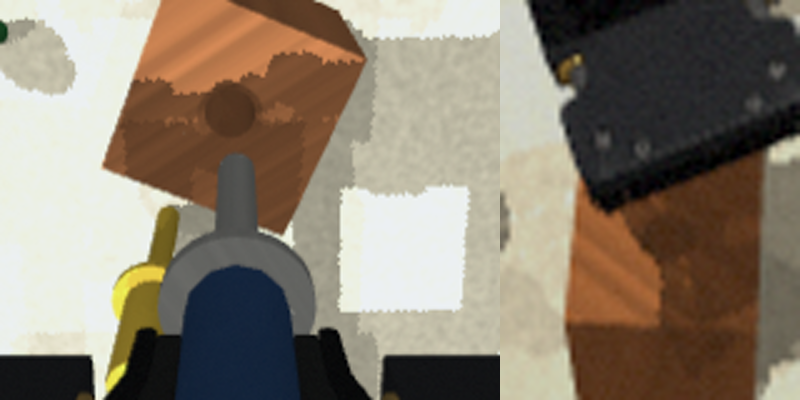

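The tip is now at (254,165), against a predicted 167 for an upright rod. The hole is 2–3 mm from my aim, so I nudge and descend gently.

{"name": "arm_command", "arguments": {
  "targets": [
    {"offset": [-0.1, -0.2, 0], "rot": [0, 0, 0], "gripper": 1},
    {"offset": [-0.1, -0.5, 2], "rot": [0, 0, 0], "gripper": 1},
    {"offset": [-0.1, -0.85, 4], "rot": [0, 0, 0], "gripper": 1},
    {"offset": [-0.1, -1.0, 5], "rot": [0, 0, 0], "gripper": 1},
    {"offset": [-0.1, -1.2, 6], "rot": [0, 0, 0], "gripper": 1},
    {"offset": [-0.1, -1.35, 7], "rot": [0, 0, 0], "gripper": 1},
    {"offset": [-0.1, -1.35, 7], "rot": [0, 0, 0], "gripper": 1}
  ]
}}

```text
time_s: 15.25
position: [0.5064, 0.3393, 0.2726]
tcp_rot: [[0.379, -0.912, -0.155], [-0.925, -0.374, -0.063], [0.0, 0.167, -0.986]]
force: [-0.7, -0.8, -1.5]
opening: 0.266
```

```bash
python3 -c "
from h import *
off()
s=bot.read_state();R=np.array(s['tcp_rot']);print('g',np.array(s['position'])+R[:,2]*.051,s['moment'])
"
```

```text
t 15.25 p [0.5064 0.3393 0.2726] F [-0.7 -0.8 -1.5] open 0.266 xax [ 0.3791 -0.9254  0.    ] z [-0.1549 -0.0635 -0.9859] q [23.3 33.4 79.9  0.2 76.3 90.9]
g [0.49849098 0.33603112 0.22228636] [-0.02159624 -0.11445421  0.00930175]
```

No contact force with the tip about 2 cm into the hole, so I continue.

{"name": "arm_command", "arguments": {
  "targets": [
    {"offset": [0, -0.25, 1.5], "rot": [0, 0, 0], "gripper": 1},
    {"offset": [0, -0.5, 3], "rot": [0, 0, 0], "gripper": 1},
    {"offset": [0, -0.75, 4.5], "rot": [0, 0, 0], "gripper": 1},
    {"offset": [0, -1.0, 6], "rot": [0, 0, 0], "gripper": 1},
    {"offset": [0, -1.15, 6.8], "rot": [0, 0, 0], "gripper": 1},
    {"offset": [0, -1.2, 7.2], "rot": [0, 0, 0], "gripper": 1},
    {"offset": [0, -1.2, 7.2], "rot": [0, 0, 0], "gripper": 1}
  ]
}}

```text
time_s: 15.95
position: [0.507, 0.3395, 0.2008]
tcp_rot: [[0.379, -0.913, -0.153], [-0.925, -0.374, -0.063], [-0.0, 0.165, -0.986]]
force: [-0.6, -0.2, -1.2]
opening: 0.269
```

```bash
python3 -c "
from h import *
off()
s=bot.read_state();R=np.array(s['tcp_rot']);print('g',np.array(s['position'])+R[:,2]*.051,s['moment'])
"
```

```text
t 15.95 p [0.507  0.3395 0.2008] F [-0.6 -0.2 -1.2] open 0.269 xax [ 0.3791 -0.9254 -0.    ] z [-0.1528 -0.0626 -0.9863] q [23.3 38.3 83.2  0.2 68.  90.9]
g [0.49921175 0.33633212 0.15049449] [-0.02688949 -0.13119929 -0.005474  ]
```

{"name": "arm_command", "arguments": {
  "targets": [
    {"offset": [0, -0.02, 0.15], "rot": [0, 0, 0], "gripper": 1},
    {"offset": [0, -0.05, 0.3], "rot": [0, 0, 0], "gripper": 1},
    {"offset": [0, -0.06, 0.35], "rot": [0, 0, 0], "gripper": 1},
    {"offset": [0, -0.06, 0.35], "rot": [0, 0, 0], "gripper": 1}
  ]
}}

```text
time_s: 16.35
position: [0.507, 0.3396, 0.1975]
tcp_rot: [[0.379, -0.913, -0.152], [-0.925, -0.374, -0.062], [-0.0, 0.164, -0.986]]
force: [0.7, 0.5, -1.5]
opening: 0.268
```

```bash
python3 -c "
from h import *
off()
s=bot.read_state();R=np.array(s['tcp_rot']);print('g',np.array(s['position'])+R[:,2]*.051,s['moment'])
"
```

```text
t 16.35 p [0.507  0.3396 0.1975] F [ 0.7  0.5 -1.5] open 0.268 xax [ 3.791e-01 -9.254e-01 -1.000e-04] z [-0.1522 -0.0623 -0.9864] q [23.3 38.6 83.4  0.2 67.6 90.9]
g [0.49925814 0.33638671 0.14719618] [ 0.04755465 -0.14090459  0.01472911]
```

{"name": "arm_command", "arguments": {
  "targets": [
    {"offset": [0, 0, 0], "rot": [0, 0, 0], "gripper": 0.2},
    {"offset": [0, 0, 0], "rot": [0, 0, 0], "gripper": 0.2},
    {"offset": [0, 0, 0], "rot": [0, 0, 0], "gripper": 0.2},
    {"offset": [0, 0, 0], "rot": [0, 0, 0], "gripper": 0.2},
    {"offset": [0, 0, 0], "rot": [0, 0, 0], "gripper": 0.2},
    {"offset": [0, 0, 0], "rot": [0, 0, 0], "gripper": 0.2},
    {"offset": [0, 0, 0], "rot": [0, 0, 0], "gripper": 0.2},
    {"offset": [0, 0, 0], "rot": [0, 0, 0], "gripper": 0.2}
  ]
}}

```text
time_s: 17.15
position: [0.5069, 0.3395, 0.1972]
tcp_rot: [[0.379, -0.913, -0.153], [-0.925, -0.374, -0.063], [-0.0, 0.165, -0.986]]
force: [-0.1, 0.2, -0.3]
opening: 0.791
```

{"name": "arm_command", "arguments": {
  "targets": [
    {"offset": [0, 0, -2], "rot": [0, 0, 0], "gripper": 0.2},
    {"offset": [0, 0, -5], "rot": [0, 0, 0], "gripper": 0.2},
    {"offset": [0, 0, -9], "rot": [0, 0, 0], "gripper": 0.2},
    {"offset": [0, 0, -12], "rot": [0, 0, 0], "gripper": 0.2},
    {"offset": [0, 0, -12], "rot": [5, 0, 0], "gripper": 0.2},
    {"offset": [0, 0, -12], "rot": [9.5, 0, 0], "gripper": 0.2},
    {"offset": [0, 0, -12], "rot": [9.5, 0, 0], "gripper": 0.2}
  ]
}}

```text
time_s: 17.85
position: [0.5238, 0.3466, 0.3163]
tcp_rot: [[0.379, -0.925, -0.0], [-0.925, -0.379, -0.0], [-0.0, 0.0, -1.0]]
force: [-0.2, -0.4, 0.1]
opening: 0.8
```

```bash
python3 -c "
from h import *
off((.58,-.0915,.30))
w=cap('wrist');b=cap('side')
for z in(.145,.175): print(proj(w,[.4985,.3365,z]),proj(b,[.4985,.3365,z]))
im=np.hstack([cv2.resize(w['frame'][100:260,160:360],(500,400),interpolation=2),cv2.resize(b['frame'][270:350,220:280],(300,400),interpolation=2)])
cv2.imwrite('pics/m12.png',im[...,::-1])
"
```

```text
t 17.85 p [0.5238 0.3466 0.3163] F [-0.2 -0.4  0.1] open 0.8 xax [ 3.794e-01 -9.252e-01 -1.000e-04] z [-4.e-04 -1.e-04 -1.e+00] q [23.3 29.1 80.1  0.  70.9 91. ]
(0.58, -0.0915, 0.3) -> [42.67, 11.42, 1.63]
(np.float64(254.37926229816472), np.float64(228.3104355351743)) (np.float64(252.51012684859413), np.float64(307.5685664502663))
(np.float64(254.36910782858735), np.float64(242.8120226455549)) (np.float64(252.16590467168055), np.float64(301.20528424969575))
```

View pics/m12.png

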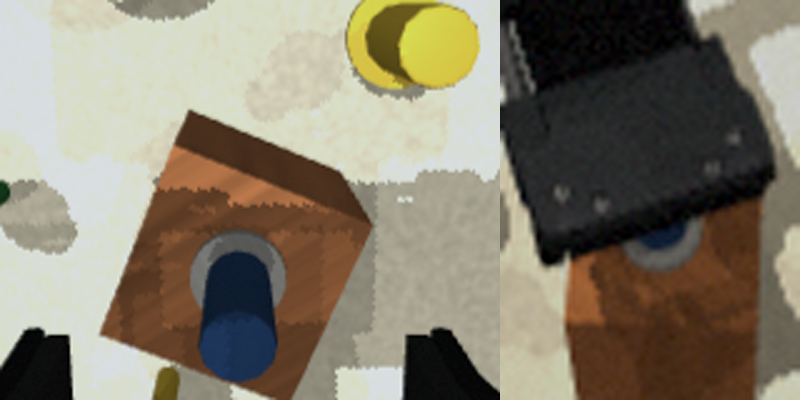

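The rod is home: the collar sits flat and concentric on the stand and the handle is upright. Next is the dial paddle, with the fingers shut.

{"name": "arm_command", "arguments": {
  "targets": [
    {"offset": [30, 7.9, 0], "rot": [0, 0, 0], "gripper": 1},
    {"offset": [30, 7.9, 0], "rot": [0, 0, 0], "gripper": 1},
    {"offset": [30, 7.9, 0], "rot": [0, 0, 0], "gripper": 1},
    {"offset": [30, 7.9, 0], "rot": [0, 0, 0], "gripper": 1},
    {"offset": [30, 7.9, 0], "rot": [0, 0, 0], "gripper": 1},
    {"offset": [30, 7.9, 0], "rot": [0, 0, 0], "gripper": 1},
    {"offset": [30, 7.9, 0], "rot": [0, 0, 0], "gripper": 1},
    {"offset": [30, 7.9, 0], "rot": [0, 0, 0], "gripper": 1}
  ]
}}

```text
time_s: 18.75
position: [0.5667, 0.0374, 0.3151]
tcp_rot: [[0.375, -0.927, -0.001], [-0.927, -0.375, 0.0], [-0.001, 0.001, -1.0]]
force: [-0.1, 0.9, -0.0]
opening: 0.154
```

{"name": "arm_command", "arguments": {
  "targets": [
    {"offset": [12.8, 3.4, 1.6], "rot": [0, 0, 6], "gripper": 1},
    {"offset": [12.8, 3.4, 1.6], "rot": [0, 0, 12], "gripper": 1},
    {"offset": [12.8, 3.4, 1.6], "rot": [0, 0, 18], "gripper": 1},
    {"offset": [12.8, 3.4, 1.6], "rot": [0, 0, 25], "gripper": 1},
    {"offset": [12.8, 3.4, 1.6], "rot": [0, 0, 31], "gripper": 1},
    {"offset": [12.8, 3.4, 1.6], "rot": [0, 0, 31], "gripper": 1},
    {"offset": [12.8, 3.4, 1.6], "rot": [0, 0, 31], "gripper": 1}
  ]
}}

```text
time_s: 19.45
position: [0.5831, -0.0902, 0.2994]
tcp_rot: [[-0.147, -0.989, -0.001], [-0.989, 0.147, 0.001], [-0.001, 0.001, -1.0]]
force: [0.1, 0.1, -0.6]
opening: 0.006
```

```bash
python3 -c "
from h import *
off((.582,-.0925,.235))
w=cap('wrist','w13.png');b=cap('side','s13.png')
def red(d):
  h=cv2.cvtColor(d['frame'],cv2.COLOR_RGB2HSV);m=cv2.inRange(h,(0,150,60),(4,255,255))|cv2.inRange(h,(172,150,60),(180,255,255))
  n,l,s,c=cv2.connectedComponentsWithStats(m);return [(c[i].round(1),s[i]) for i in range(1,n) if s[i,4]>25]
print(red(w),red(b))
r=max(red(w),key=lambda q:q[1][4])
print('w onz',onz(w,*r[0],.147), proj(w,[.582,-.0925,.147]),proj(b,[.582,-.0925,.147]))
print(*[x for x in beads(b,(180,200,235,245))],sep='\n')
im=np.hstack([cv2.resize(w['frame'],(448,336)),cv2.resize(b['frame'][130:250,150:270],(336,336),interpolation=2)])
cv2.imwrite('pics/m13.png',im[...,::-1])
"
```

```text
t 19.45 p [ 0.5831 -0.0902  0.2994] F [ 0.1  0.1 -0.6] open 0.006 xax [-1.475e-01 -9.891e-01 -6.000e-04] z [-6.e-04  7.e-04 -1.e+00] q [-19.7  27.1  86.8   0.   66.2  78.8]
(0.582, -0.0925, 0.235) -> [0.24, 0.07, 6.44]
[(array([304.9, 167.2]), array([302, 162,   6,  11,  57], dtype=int32)), (array([257.7, 201.6]), array([ 227,  190,   62,   24, 1431], dtype=int32))] []
w onz [ 0.58458611 -0.09250887  0.147     ] (np.float64(258.18037240818467), np.float64(204.80593307714747)) (np.float64(232.9227275954401), np.float64(157.7663485964851))
('B', [215.3, 221.3], 47, [0.6186, 0.064])
('B', [221.4, 228.3], 10, [0.5997, 0.0859])
('B', [194.3, 231.4], 22, [0.6697, 0.0992])
('O', [191.6, 223.2], 50, [0.6812, 0.0736])
('O', [224.1, 222.9], 40, [0.5947, 0.0681])
```

View pics/m13.png

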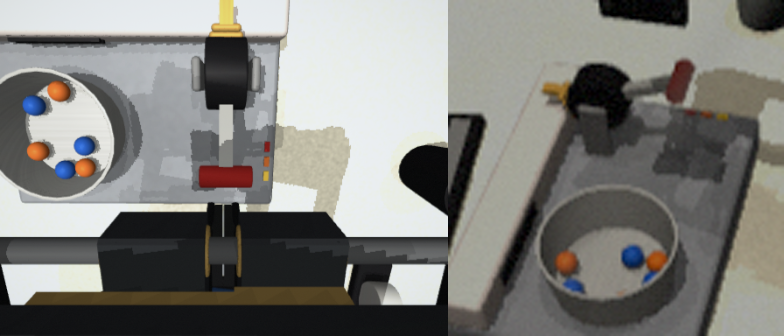

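The wrist view shows the red crossbar at full-frame (258,202), centred under the shut fingers and parallel to the jaws. All six beads are in the pot. I press along the arc.

{"name": "arm_command", "arguments": {
  "targets": [
    {"offset": [0.2, 0, 4], "rot": [0, 0, 0], "gripper": 1},
    {"offset": [0.2, 0, 6.8], "rot": [0, 0, 0], "gripper": 1},
    {"offset": [0.2, 0.1, 7.6], "rot": [0, 0, 0], "gripper": 1},
    {"offset": [0.2, 0.4, 8.5], "rot": [0, 0, 0], "gripper": 1},
    {"offset": [0.2, 0.6, 9.5], "rot": [0, 0, 0], "gripper": 1},
    {"offset": [0.2, 0.8, 10.5], "rot": [0, 0, 0], "gripper": 1},
    {"offset": [0.2, 0.8, 11.4], "rot": [0, 0, 0], "gripper": 1}
  ]
}}

```text
time_s: 20.25
position: [0.5731, -0.0918, 0.1868]
tcp_rot: [[-0.15, -0.989, -0.004], [-0.989, 0.15, 0.001], [-0.0, 0.004, -1.0]]
force: [-5.7, 0.4, 6.4]
opening: 0.005
```

```bash
python3 -c "
from h import *
off()"
```

```text
t 20.25 p [ 0.5731 -0.0918  0.1868] F [-5.7  0.4  6.4] open 0.005 xax [-1.499e-01 -9.887e-01 -2.000e-04] z [-3.6e-03  8.0e-04 -1.0e+00] q [-20.1  34.9  93.8  -0.   51.5  78.5]
```

{"name": "arm_command", "arguments": {
  "targets": [
    {"offset": [0, -0.4, 0], "rot": [0, 0, 0], "gripper": 1},
    {"offset": [0, -0.4, 0.5], "rot": [0, 0, 0], "gripper": 1},
    {"offset": [0, -0.5, 1.2], "rot": [0, 0, 0], "gripper": 1},
    {"offset": [0, -0.6, 2], "rot": [0, 0, 0], "gripper": 1}
  ]
}}

```text
time_s: 20.65
position: [0.5802, -0.0931, 0.1672]
tcp_rot: [[-0.15, -0.989, -0.001], [-0.989, 0.15, 0.0], [0.0, 0.001, -1.0]]
force: [-5.1, -0.2, 8.3]
opening: 0.007
```

```bash
python3 -c "
from h import *
off()
b=cap('side');h=cv2.cvtColor(b['frame'],cv2.COLOR_RGB2HSV);m=cv2.inRange(h,(0,120,40),(5,255,255))|cv2.inRange(h,(172,120,40),(180,255,255))
n,l,s,c=cv2.connectedComponentsWithStats(m);print([(c[i].round(1),s[i,4]) for i in range(1,n) if s[i,4]>5 and s[i,4]<400])
for f in(0.,-.2,-.43):
  X=np.array([.988,-.156]);ax=np.array([.5838,-.0925])+.0867*X;q=ax-.095*np.cos(f)*X;print(f,q,proj(b,[*q,.105+.095*np.sin(f)]))
"
```

```text
t 20.65 p [ 0.5802 -0.0931  0.1672] F [-5.1 -0.2  8.3] open 0.007 xax [-1.502e-01 -9.887e-01  2.000e-04] z [-0.0013  0.     -1.    ] q [-20.   37.   93.5  -0.   49.6  78.7]
[(array([234.5, 178.2]), np.int32(22))]
0.0 [ 0.5755996 -0.0912052] (np.float64(236.01310994281837), np.float64(168.67132792366996))
-0.2 [ 0.57747055 -0.09150061] (np.float64(235.7338915949255), np.float64(173.09864851793765))
-0.43 [ 0.58414407 -0.09255433] (np.float64(233.88555013763528), np.float64(177.5911838765311))
```

{"name": "arm_command", "arguments": {
  "targets": [
    {"offset": [0, -0.3, 0.7], "rot": [0, 0, 0], "gripper": 1},
    {"offset": [0, -0.5, 1.4], "rot": [0, 0, 0], "gripper": 1},
    {"offset": [0, -0.7, 2.0], "rot": [0, 0, 0], "gripper": 1},
    {"offset": [0, -0.7, 2.4], "rot": [0, 0, 0], "gripper": 1},
    {"offset": [0, -0.7, 2.4], "rot": [0, 0, 0], "gripper": 1}
  ]
}}

```text
time_s: 21.2
position: [0.5875, -0.0943, 0.145]
tcp_rot: [[-0.15, -0.989, -0.0], [-0.989, 0.15, -0.0], [0.0, 0.0, -1.0]]
force: [-7.4, 2.1, 17.9]
opening: 0.005
```

```bash
python3 -c "
from h import *
off()
b=cap('side','s15.png');w=cap('wrist','w15.png');a=cap('top','t15.png')
im=np.hstack([cv2.resize(b['frame'][130:250,170:270],(400,480),interpolation=2),np.vstack([cv2.resize(w['frame'][100:340,140:400],(400,300),interpolation=3)[:240],cv2.resize(a['frame'][120:180,220:320],(400,240),interpolation=2)])])
cv2.imwrite('pics/m15.png',im[...,::-1])
"
```

```text
t 21.2 p [ 0.5875 -0.0943  0.145 ] F [-7.4  2.1 17.9] open 0.005 xax [-1.501e-01 -9.887e-01  3.000e-04] z [-4.e-04 -2.e-04 -1.e+00] q [-19.9  39.3  93.1  -0.   47.6  78.8]
```

View pics/m15.png

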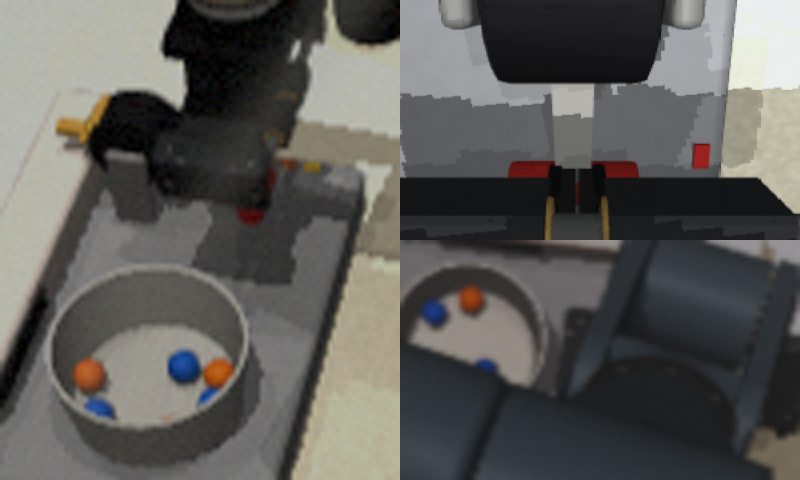

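The bar is down by the deck under the fingertips, force has risen to 18 N and tip z is 0.075, which puts the bar at 65 mm: the stop. A small extra push will confirm it.

{"name": "arm_command", "arguments": {
  "targets": [
    {"offset": [0, 0, 0.2], "rot": [0, 0, 0], "gripper": 1},
    {"offset": [0, 0, 0.2], "rot": [0, 0, 0], "gripper": 1},
    {"offset": [0, 0, 0.2], "rot": [0, 0, 0], "gripper": 1},
    {"offset": [0, 0, 0.2], "rot": [0, 0, 0], "gripper": 1}
  ]
}}

```text
time_s: 21.75
position: [0.5876, -0.0943, 0.1446]
tcp_rot: [[-0.15, -0.989, 0.001], [-0.989, 0.15, -0.001], [0.001, -0.001, -1.0]]
force: [-10.2, 1.9, 26.3]
opening: 0.007
```

{"name": "arm_command", "arguments": {
  "targets": [
    {"offset": [0, 0, 0], "rot": [0, 0, 0], "gripper": 1},
    {"offset": [0, 0, 0], "rot": [0, 0, 0], "gripper": 1},
    {"offset": [0, 0, 0], "rot": [0, 0, 0], "gripper": 1},
    {"offset": [0, 0, 0], "rot": [0, 0, 0], "gripper": 1},
    {"offset": [0, 0, 0], "rot": [0, 0, 0], "gripper": 1}
  ]
}}

```text
time_s: 22.25
position: [0.5876, -0.0943, 0.1446]
tcp_rot: [[-0.15, -0.989, 0.001], [-0.989, 0.15, -0.001], [0.001, -0.001, -1.0]]
force: [-8.8, 1.3, 25.0]
opening: 0.007
```

A 2 mm push moved it 0.4 mm and force rose 8 N, so it is on the hard stop. After a final look at rod and beads by numbers, I hand in.

```bash
python3 -c "
from h import *
b=cap('side')
print(beads(b,(235,285,275,330),.145)[:1])
print(*beads(b,(180,200,235,245)),sep='\n')
off()
print(ticket.hand_in())"
```

```text
[('B', [250.9, 307.6], 210, [0.5018, 0.3368])]
('B', [215.3, 221.3], 47, [0.6186, 0.064])
('B', [221.4, 228.3], 10, [0.5997, 0.0859])
('B', [194.3, 231.4], 22, [0.6697, 0.0992])
('O', [191.6, 223.2], 50, [0.6812, 0.0736])
('O', [224.1, 222.9], 40, [0.5947, 0.0681])
t 22.3 p [ 0.5876 -0.0943  0.1446] F [-9.4  2.5 26. ] open 0.004 xax [-1.500e-01 -9.887e-01  6.000e-04] z [ 8.e-04 -8.e-04 -1.e+00] q [-19.9  39.3  93.2  -0.   47.5  78.8]
the job is handed in; nothing more can be done
None
```

The beads are stirred, the rod is back in its stand, and the dial paddle is held down at its bottom stop. I handed the job in at 22.3 s of the 72 s allowed; no verdict is reported.

- **Stirring:** By my camera tracking, the beads ended about 3.7 to 6 cm from where they started. All six were seen in the pot after stirring; in the final side view the near wall hid one orange bead.
- **Rod:** It tilted about 9.5° in the grip while stirring. I corrected that with a tool tilt before inserting it. After release, the wrist view showed the collar flat on the stand and the handle upright, and the final side view put the handle in the same place.
- **Dial:** The fingers are still holding the paddle with about 26 N vertically. The crossbar sits at about 65 mm, against about 66 mm given for the third click. An extra 2 mm push moved it only 0.4 mm, so it is on the hard stop.
- **Disagreements:** The camera views differed by about 2 to 6 mm on the stand and the pot centre, so I used values in between. There is also an unexplained sideways force of about 9 N at the paddle, probably friction. I did not measure the bystander items again at the end.

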